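Clamp the block and hold the hardness probe on its marked spot

TASK

Swing the fixture's hinged clamp bar down until its rubber pad rests on the aluminium block, leaving the block in its place. Then take the spring-loaded hardness probe out of its holder and press its tip gently on the dot in the ringed mark, with the probe square to the block's sloped face and its plunger pushed in about half way. Finish while still holding it steadily there like that; leave the bottle, wrench and tray alone.

Things in the scene. Friction and masses are not known exactly. Their poses are not given: they have to be found in the camera images.
- clamp (a joint): Hinge of the clamp bar, rad: 0 = closed, bar level and its pad resting on the block; grows as the bar swings up (1 = steeply up). The free end moves in an upright plane. Stiff hinge, about 0.5 N m of friction: it stays where it is left; some 2 to 5 N at the handle moves it. The block stops it at 0.
- clamp_hinge (a point): Hinge axis of the clamp at the middle of the bar's width, 85 mm above the table, on the fixture's +y side. The hinge axis runs along the fixture's x. The steel bar is 22 mm wide and 14 mm thick; its pad (20 mm across) is 90 mm from the hinge and reaches 19 mm below the bar's centre line. The green clevis around the hinge reaches 100 mm above the table.
- clamp_handle (a point): Centre of the black round cross-handle at the free end of the clamp bar, 170 mm from the hinge; the handle is 18 mm thick and 78 mm long, parallel to the hinge axis. With the clamp closed it lies 85 mm above the table, towards the fixture's -y from the hinge.
- fixture: Fixed dark steel base plate 170 (x) x 250 (y) x 15 mm carrying the block between low ribs (23 mm above the table), and the clamp. Origin: centre of its underside, on the table; x, y along its sides. At yaw 0 the hinge lies at (+25, +90, +85) mm in its frame.
- block: Loose aluminium wedge block 90 (x) x 70 (y) x 51 mm, about 1 kg, standing on the fixture plate with 2 mm play between the ribs, its axes those of the fixture. The back half (x over +5 mm) has a flat top 51 mm above its underside, for the clamp pad; the front half slopes down at 25 degrees towards -x, to 28 mm at the front edge. Origin: centre of its underside.
- face: The sloped face of the block (part of it). Origin: on the face at the small dark dot in the middle of the dark ring (22 mm across), the marked spot, at (-20, +12, +40) mm in the block's frame. z points square out of the face (25 degrees from vertical, leaning to the block's -x), y is the block's y, x points up the slope. The ring is the only one; two plain dark 8 mm holes on the flat top are not it.
- probe: Pen-like hardness probe, about 0.17 kg, standing upright in the holder. z runs along it from nose to cap; origin: centre of the end of its steel nose. Steel nose 18 mm thick (z 0 to 45 mm), black collar 34 mm across (z 45 to 53), square rubber grip 24 x 24 mm with sides along its x and y (z 53 to 133), small cap up to z 139. A thin spring plunger sticks out 18 mm below the nose. Grip it on the square part, e.g. at z 100 mm.
- probe_tip (a point): Rounded end of the probe's plunger (8 mm thick), on the probe's axis, 18 mm below the nose when not pressed; it moves with the plunger.
- plunger (a joint): How far the plunger is pushed into the probe, m: 0 = fully out, 0.012 = fully in. Spring: 0.6 N to start, 2.4 N at half way (0.006), 4.2 N fully in, beyond which the push rises hard.
- holder: Fixed grey holder of the probe, 90 x 90 mm foot, 80 mm high; a 21 mm hole in its 12 mm top plate takes the nose, and the probe's collar rests on the top plate, so the probe's origin is 35 mm above the table. Draw the probe straight up by at least 65 mm to clear it. Origin: centre of its underside, under the hole. It stands either left or right of the fixture.
- oil_bottle: Bystander: white bottle 60 mm across, 150 mm high, on the side of the fixture away from the holder. Origin: centre of its underside.
- wrench: Bystander: wrench lying on the table beyond the fixture.
- bolt_tray: Bystander: open dark tray of bolts, 80 x 120 x 35 mm, beyond the fixture. Origin: centre of its underside.
Mind the look-alikes: they are no part of the job. Of the things shaped like the block, the aluminium one is meant.

How it is judged:
By the outcome, as a careful person would: the job done as asked, in the order asked, and still so for the second after the job is handed in, while the arm keeps its last pose, push and grip.
It also fails if it takes over 56 s, if anything falls off the work surface, if the arm or the gripper's body presses on something with over 40 N, if the wrist force passes 120 N, or if a joint passes its speed limit or range.

ROBOT

A 7-joint arm with a two-finger parallel gripper is mounted at the origin on the work surface. World frame = base frame: x ahead of the robot, y to its left, z up, the work surface at z = 0. Lengths are in mm, angles in rad, forces in N, time in s.
With the tool pointing down it reaches from about 400 to 875 mm from the base axis. Payload 19.3 kg.
Tool frame: the origin (TCP) lies at the very end of the fingers, on their centre line; the grasp point (between the pads) lies 19 mm behind it (grip_point_offset is the z of the grasp point in the tool frame, in mm); z points along the fingers, x is the direction in which the jaws open and shut, and the axes are right-handed (so a half turn about z gives the same grasp; the last joint's range is limited). The gripper opens to 85 mm and grips with 20 to 120 N. Pads are 22 mm wide; open, the fingers measure 114 mm over their backs; the gripper's body (76 mm by 85 mm) begins 54 mm behind the grasp point. The pads swing forward as they close: fully open they stand 13 mm farther back than shut.
Start: joints at [-1.41, 0.521, -0.036, 1.599, 0.021, 1.021, -0.113], TCP at [142.993, 608.414, 231.291] pointing down, gripper open.
Joint ranges: [-2.91, 2.91], [-0.3, 2.13], [-1.5, 1.42], [0.17, 2.43], [-1.26, 4.41], [0.16, 1.93], [-2.52, 2.52]. Speed limits (rad/s): [1.89, 1.89, 2.39, 2.39, 3.01, 3.01, 3.01].

INTERFACE

Orientations are given as a 3x3 rotation matrix whose columns are the frame's x, y, z axes.
In Python, from workcell import movep, movel, goto_joints, open_gripper, clamp, wait, inverse_kinematics, read_state, camera, PlanningError, finish_job, grip_point_offset gives the robot as it stands. Calls block until the motion is done:
- movep(position, orientation): joint-space move of the TCP to a pose.
- movel(position, frame=None, max_speed=150, guard=None): straight line of the TCP; frame=None keeps the orientation; max_speed is the mean speed in mm/s. With guard (N) it stops when the force on the tool has changed by that much, and returns True; else False.
- goto_joints(angles): joint-space move.
- open_gripper() and clamp(): open the fingers fully, or close them until they stop; the grip force is fixed at half the most.
- wait(seconds).
- inverse_kinematics(position, orientation): joint angles nearest the present ones, or None.
- read_state(): the state.
- camera(name): name is "side" or "top" or "wrist"; returns a dict with "image" (480x640x3 uint8, blue, green, red), "range_z" (480x640 float32, mm along the optical axis (not along the pixel's ray), 0 where there is no reading), "fx", "fy", "cx", "cy" (pixels), "cam_to_world" (4x4, takes a point from camera to world coordinates). Camera axes: x right, y up, looking along -z (the intrinsics and any distortion apply to the point x, -y, -z); pixel columns grow to the right and rows downward; lengths in mm; the calibration is good to about 2 mm. A picture is of the moment at which its call begins.
A pose or a line that the arm cannot do raises PlanningError and nothing moves.
- finish_job(): hands the job in, once; it reports no verdict.
The state is a dict: "time": time; "qpos": joint angles; "qvel": joint speeds; "joint_efforts": joint torques, N m; "eef_pos": TCP position; "tool_rot": TCP orientation; "ft_force": force on the tool from outside, world axes, zero at the start; "torque": the same for the moment, N m; "finger_gap": finger opening in mm.
Only numpy, scipy, OpenCV 4.12 (cv2) and the standard library are available. Lean on these libraries where they do the work, as an engineer would, in place of code of your own. Each camera call takes 0.05 s, during which the arm holds its last target. There are 200 camera calls.

## Working session

There is one attempt and no reset: what is moved stays moved. The work goes in short steps, each a Python script; the robot and the scene stay as the last script left them, time stands still between calls to the robot, and variables do not carry over. Pictures are saved under pics/ and viewed, about 8 in all and at most 12, crops included, and the job is handed in when it is done.

```bash
mkdir -p pics; ls; cat > h.py <<'E'
import numpy as np, cv2, pickle
from workcell import *
def snap(name,tag):
    c=camera(name); pickle.dump(c,open(f'pics/{tag}.pkl','wb')); cv2.imwrite(f'pics/{tag}.png',c['image']); return c
def ray(c,u,v):
    d=np.array([(u-c['cx'])/c['fx'],-(v-c['cy'])/c['fy'],-1.]); T=np.array(c['cam_to_world']); return T[:3,:3]@d,T[:3,3]
def px(c,u,v,r=1,z=None):
    d,o=ray(c,u,v)
    if z is not None: return o+d*(z-o[2])/d[2]
    w=c['range_z'][int(v)-r:int(v)+r+1,int(u)-r:int(u)+r+1]; w=w[w>0]
    return o+d*np.median(w) if w.size else None
E
python3 - <<'E'
from h import *
a=snap('top','top');b=snap('side','side')
for c in(a,b): print([k for k in c],c['fx'],c['fy'],c['cx'],c['cy'],np.round(c['cam_to_world'],3).tolist())
s=read_state();print(s, grip_point_offset)
E
```

```text
pics
['image', 'range_z', 'fx', 'fy', 'cx', 'cy', 'cam_to_world'] 527.7749208446667 527.7749208446667 306.77762032791026 246.65245998201982 [[0.006, 0.984, -0.175, 387.867], [-1.0, 0.006, 0.001, 12.494], [0.002, 0.175, 0.985, 1387.712], [0.0, 0.0, 0.0, 1.0]]
['image', 'range_z', 'fx', 'fy', 'cx', 'cy', 'cam_to_world'] 522.996364484246 522.996364484246 321.5399092232072 242.0905297457611 [[0.909, 0.281, -0.308, 288.117], [-0.416, 0.647, -0.639, -695.007], [0.019, 0.709, 0.705, 843.667], [0.0, 0.0, 0.0, 1.0]]
{'time': 0.1, 'qpos': array([-1.41019788,  0.52195469, -0.03632354,  1.59991804,  0.02116275,
        1.02109618, -0.11280378]), 'qvel': array([-8.13883999e-04, -2.98688194e-04,  2.78298900e-03, -1.08361827e-03,
       -1.97403741e-04,  5.91500773e-04,  1.82890527e-05]), 'joint_efforts': array([ 2.61454850e-03, -9.28491426e+01,  1.98326826e+00, -3.70530617e+01,
        1.80426717e-02,  5.46188603e-03, -6.17603905e-05]), 'eef_pos': array([142.93001438, 608.14333264, 230.79494451]), 'tool_rot': array([[ 2.28791965e-01,  9.73475321e-01, -1.89410386e-04],
       [ 9.73474834e-01, -2.28792040e-01, -9.74926296e-04],
       [-9.92402278e-04,  3.86690582e-05, -9.99999507e-01]]), 'ft_force': array([ 0.3523609, -1.0068136, -0.7394626]), 'torque': array([0.00768737, 0.01078353, 0.00863025]), 'finger_gap': 85.33368984163337} -18.700000000000003
```

View pics/top.png

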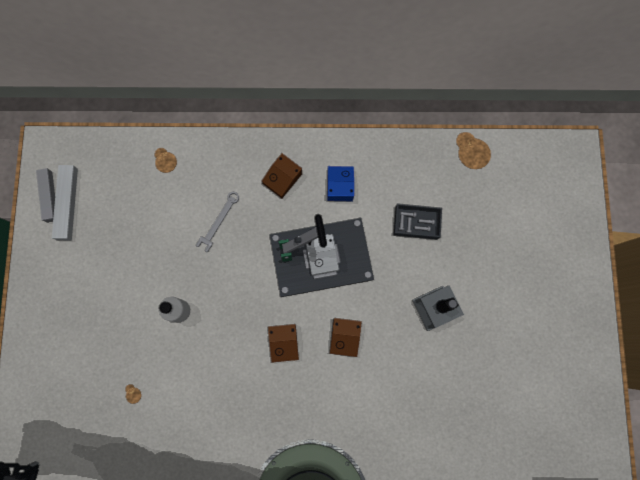

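View pics/side.png

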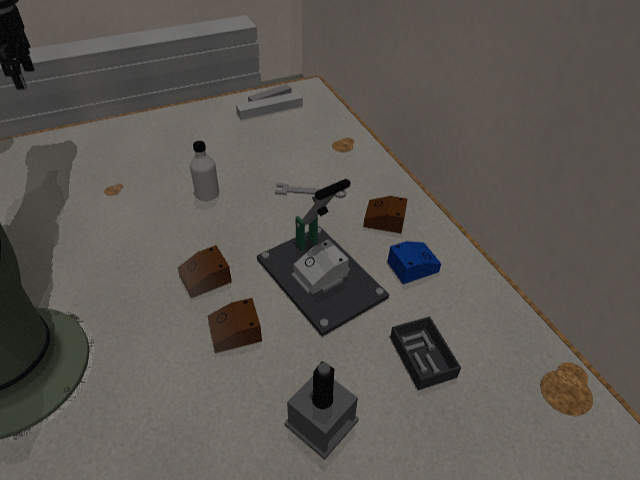

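The aluminium block is the grey one on the fixture (top px 322,257; side 321,265). The brown ones at 283,175 / 283,342 / 345,337 and the blue one at 341,183 are look-alikes. I'll confirm this in enlarged crops.

```bash
python3 - <<'E'
from h import *
t=cv2.imread('pics/top.png')
A=cv2.resize(t[205:305,260:385],None,fx=4.8,fy=4.8,interpolation=cv2.INTER_CUBIC)
B=cv2.resize(t[280:335,405:470],None,fx=3,fy=3,interpolation=cv2.INTER_CUBIC)
M=np.zeros((480,800,3),np.uint8); M[:480,:600]=A[:480,:600]; M[:165,605:800]=B[:,:195]
cv2.imwrite('pics/crop1.png',M)
E
```

```text
(no output)
```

View pics/crop1.png

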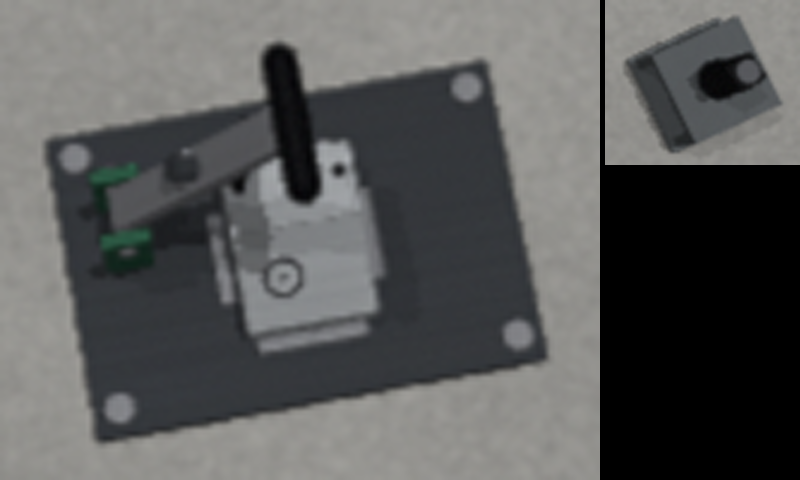

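```bash
cat > g.py <<'E'
from h import *
c=pickle.load(open('pics/top.pkl','rb'))
f=lambda U,V,s,ou,ov:(ou+(U+.5)/s-.5,ov+(V+.5)/s-.5)
A=lambda U,V,z:px(c,*f(U,V,4.8,260,205),z=z)
B=lambda U,V,z:px(c,*f(U-605,V,3,405,280),z=z)
P=[A(*p,15) for p in((47,141),(487,62),(548,358),(98,441))]
cen=np.mean(P,0); y=(P[0]-P[1]+P[3]-P[2]);x=(P[0]-P[3]+P[1]-P[2])
if __name__=='__main__':
    print('cen',cen.round(1),np.linalg.norm(y)/2,np.linalg.norm(x)/2,np.degrees([np.arctan2(-y[0],y[1]),np.arctan2(x[1],x[0])]))
    yaw=np.arctan2(x[1],x[0])/2+np.arctan2(-y[0],y[1])/2
    R=np.array([[np.cos(yaw),-np.sin(yaw)],[np.sin(yaw),np.cos(yaw)]])
    print('hinge',cen[:2]+R@[25,90])
    d=A(283,277,55);print('dot',d,'in fixture',R.T@(d[:2]-cen[:2]), 'depth',px(c,*f(283,277,4.8,260,205)))
    for U,V in((280,55),(303,190)): print('handle',px(c,*f(U,V,4.8,260,205)), R.T@(px(c,*f(U,V,4.8,260,205))[:2]-cen[:2]))
    print('holder corners',[B(*p,80).round(1)[:2] for p in((652,47),(738,17),(781,103),(692,150))])
    print('cap',B(748,70,174), px(c,*f(143,70,3,405,280)))
E
python3 g.py
```

```text
cen [606.4 -26.5  15. ] 248.44367316439295 168.16748277839002 [10.78651975 10.60050146]
hinge [614.29470639  66.61233332]
dot [584.85681163 -18.76841143  55.        ] in fixture [-19.76952256  11.56435076] depth [584.89581682 -18.7746016   54.73611482]
handle [661.989032   -12.83621089 239.23434197] [57.12395711  3.08123762]
handle [598.40642698 -23.61734785 238.09255879] [-7.35495824  4.2854186 ]
holder corners [array([ 500.1, -270.4]), array([ 525.4, -342.5]), array([ 454.8, -374.9]), array([ 416.2, -300.4])]
cap [ 474.89584285 -322.96828705  174.        ] [ 475.01670723 -323.43417202  172.31441491]
```

```bash
cat >> h.py <<'E'
YAW=np.radians(10.7); C=np.array([606.4,-26.5,0.])
RF=np.array([[np.cos(YAW),-np.sin(YAW),0],[np.sin(YAW),np.cos(YAW),0],[0,0,1]])
def push_pose(th,tau,s,back=0.):
    h=np.array([25,90-170*np.cos(th),85+170*np.sin(th)])
    z=np.array([0,-np.sin(tau),-np.cos(tau)]); x=np.array([s,0,0])
    return C+RF@(h-z*(9+back)), RF@np.c_[x,np.cross(z,x),z]
E
python3 - <<'E'
from h import *
for s in(1,-1):
  for tau0 in(.8,.5):
    for th,tau,b in((1.03,tau0,40),(1.03,tau0,0),(.5,.45,0),(0,.15,0)):
        q=inverse_kinematics(*push_pose(th,tau,s,b)); print(s,tau0,th,None if q is None else np.round(q,2))
E
```

```text
1 0.8 1.03 [-0.98  0.75  0.79  1.67  0.34  1.03 -0.32]
1 0.8 1.03 [-0.91  0.76  0.74  1.71  0.38  0.96 -0.36]
1 0.8 0.5 [-0.58  0.7   0.59  1.72  0.12  0.78 -0.01]
1 0.8 0 [-0.3   0.77  0.45  1.69 -0.24  0.72  0.4 ]
1 0.5 1.03 [-0.77  0.59  0.64  1.64  0.19  1.03 -0.13]
1 0.5 1.03 [-0.73  0.62  0.62  1.68  0.19  0.95 -0.13]
1 0.5 0.5 [-0.58  0.7   0.59  1.72  0.12  0.78 -0.01]
1 0.5 0 [-0.3   0.77  0.45  1.69 -0.24  0.72  0.4 ]
-1 0.8 1.03 [-0.35  0.61 -0.22  1.64  0.88  1.39  2.39]
-1 0.8 1.03 [-0.32  0.63 -0.2   1.67  0.91  1.31  2.37]
-1 0.8 0.5 [-0.86  1.02  1.22  1.73 -0.66  0.87 -2.49]
-1 0.8 0 [-0.65  1.14  1.22  1.7  -1.08  1.06 -2.09]
-1 0.5 1.03 [ 0.38  0.82 -1.27  1.58  1.15  1.71  2.33]
-1 0.5 1.03 [ 0.42  0.87 -1.28  1.62  1.2   1.69  2.31]
-1 0.5 0.5 [-0.86  1.02  1.22  1.73 -0.66  0.87 -2.49]
-1 0.5 0 [-0.65  1.14  1.22  1.7  -1.08  1.06 -2.09]
```

```bash
python3 - <<'E'
from h import *
s=read_state(); movel(s['eef_pos']+[0,0,100]); clamp()
movep(*push_pose(1.03,.6,1,50)); print(read_state()['time'])
f0=read_state()['ft_force']
print('touch',movel(*push_pose(1.03,.6,1,-3),max_speed=60,guard=3),read_state()['ft_force']-f0)
ths=[.85,.65,.45,.25,.08]
for th in ths:
    hit=movel(*push_pose(th,.1+.48*th,1),max_speed=90,guard=25)
    st=read_state(); print(th,hit,(st['ft_force']-f0).round(1),st['time'])
    if hit: break
else:
    hit=movel(*push_pose(-.05,.1,1),max_speed=30,guard=10)
    st=read_state(); print('end',hit,(st['ft_force']-f0).round(1),st['eef_pos'],push_pose(0,.1,1)[0],st['time'])
snap('side','side2')
cv2.imwrite('pics/side2c.png',cv2.resize(cv2.imread('pics/side2.png')[140:340,220:420],None,fx=3,fy=3))
E
```

```text
4.3583
touch True [ 0.47496668  0.83268809 -0.08774353]
0.85 False [-0.3  0.8 -0. ] 5.6583
0.65 False [-0.4  0.9  0.8] 6.1917
0.45 False [0.3 0.5 1.1] 6.7167
0.25 False [0.7 0.8 0.3] 7.2417
0.08 False [-0.   0.1  0.6] 7.7083
end True [-4.4  2.9 16.7] [646.07804818 -98.82408986  93.73251618] [645.65182755 -99.58448     93.95503749] 8.2333
```

View pics/side2c.png

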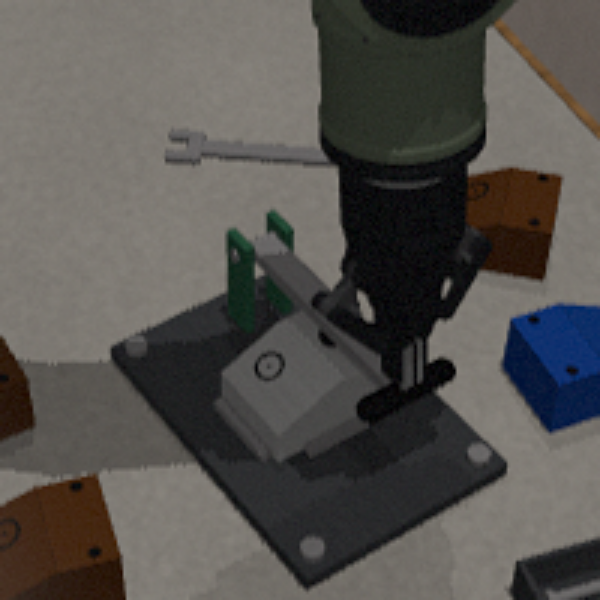

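The clamp is closed: the bar is level and the TCP is within 1 mm of the theta=0 pose. Ring at crop (269,366). Next I'll retract and look at the face and then the probe with the wrist camera.

```bash
python3 - <<'E'
from h import *
movel(read_state()['eef_pos']+[0,0,110]); open_gripper()
z=np.array([0,0,-1.])
def down(yaw): x=np.array([np.cos(yaw),np.sin(yaw),0]); return np.c_[x,np.cross(z,x),z]
# pick yaw (face axes) for the view
best=None
for k in range(4):
    q=inverse_kinematics(np.array([560,-23,260.]),down(YAW+k*np.pi/2))
    print('f',k,None if q is None else np.round(q,2))
for k in range(4):
    q=inverse_kinematics(np.array([475,-323,300.]),down(np.radians(24)+k*np.pi/2))
    print('h',k,None if q is None else np.round(q,2))
movep(np.array([560,-23,260.]),down(YAW)); a=snap('wrist','w1')
print(np.round(a['cam_to_world'],3).tolist(),read_state()['eef_pos'],read_state()['time'])
E
```

```text
f 0 [-0.24  0.4   0.24  1.75 -0.11  1.01  0.22]
f 1 [ 0.06  0.39 -0.17  1.73  0.08  1.02  1.62]
f 2 [-0.81  0.72  1.23  1.78 -0.73  1.19 -2.32]
f 3 [-0.55  0.47  0.68  1.76 -0.34  1.03 -1.13]
h 0 [ 0.33  0.38  0.23  1.66 -0.09  1.11  1.  ]
h 1 [ 0.6   0.38 -0.14  1.65  0.06  1.12  2.43]
h 2 [-0.19  0.59  1.07  1.69 -0.55  1.2  -1.71]
h 3 [ 0.04  0.44  0.64  1.68 -0.29  1.12 -0.39]
[[0.983, -0.177, -0.057, 546.71], [0.186, 0.936, 0.3, 54.121], [0.0, -0.305, 0.952, 403.089], [0.0, 0.0, 0.0, 1.0]] [560.22169534 -23.17747061 260.02550453] 10.575
```

View pics/w1.png

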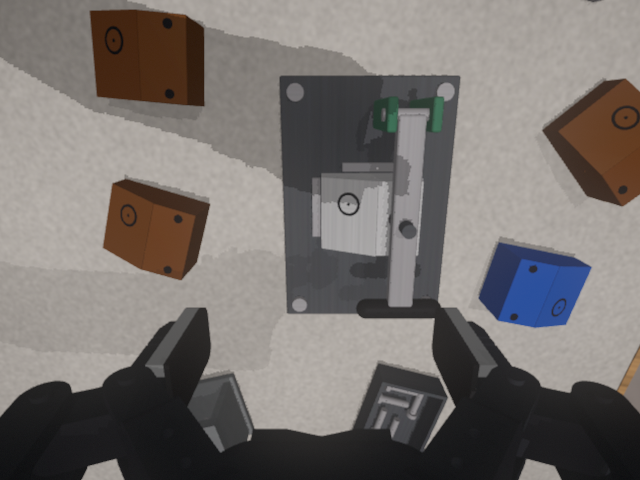

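```bash
cat >> h.py <<'E'
zd=np.array([0,0,-1.])
def down(yaw): x=np.array([np.cos(yaw),np.sin(yaw),0]); return np.c_[x,np.cross(zd,x),zd]
N=RF@np.array([-np.sin(np.radians(25)),0,np.cos(np.radians(25))])
def face_rot(k): # tool z=-N ; k quarter turns
    x=RF@np.array([np.cos(np.radians(25)),0,np.sin(np.radians(25))]); y=np.cross(-N,x)
    a=k*np.pi/2; xx=np.cos(a)*x-np.sin(a)*y; return np.c_[xx,np.cross(-N,xx),-N]
E
python3 - <<'E'
from h import *
c=pickle.load(open('pics/w1.pkl','rb'))
d=px(c,348,204,z=55); print('dot',d,px(c,348,204),RF.T@(d-C))
P=[px(c,*p,z=15) for p in((280,76),(460,77),(438,313),(288,313))]
print(np.mean(P,0)[:2],[np.round(p[:2]) for p in P])
# face plane normal from depth
pts=np.array([px(c,u,v) for u in range(326,372,3) for v in range(185,245,4)])
q=pts-pts.mean(0);n=np.linalg.svd(q)[2][2];n*=np.sign(n[2]);print('normal fixt',RF.T@n,'exp',RF.T@N, (q@n).std())
for k in range(4):
    q=inverse_kinematics(np.array([584.5,-19,55])+N*93,face_rot(k));print(k,None if q is None else np.round(q,2))
movep(np.array([475,-323,330.]),down(np.radians(24-90))); a=snap('wrist','w2'); print(read_state()['time'])
E
```

```text
dot [586.1470836  -19.56483982  55.        ] [586.12049879 -19.51516842  55.23464727] [-18.61314711  10.57486758  55.        ]
[609.52146538 -26.59398114] [array([503.,  80.]), array([668., 110.]), array([ 716., -132.]), array([ 550., -164.])]
normal fixt [-0.42198424 -0.0022951   0.90660026] exp [-4.22618262e-01  3.47848953e-18  9.06307787e-01] 0.32393064474061195
0 [ 0.52  0.47 -0.67  2.22  1.16  0.24 -0.94]
1 [ 0.52  0.47 -0.67  2.22  1.16  0.24  0.63]
2 [ 0.92  0.74 -1.28  2.2   1.42  0.67  2.05]
3 [-0.17  0.42  0.2   2.25 -1.25  0.16 -0.18]
11.8417
```

View pics/w2.png

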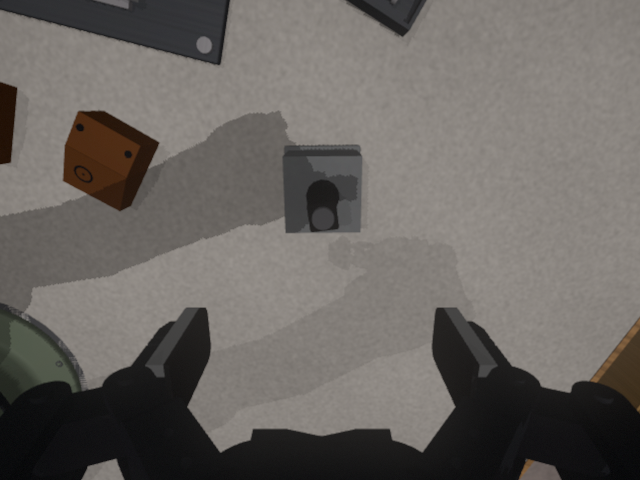

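```bash
python3 - <<'E'
from h import *
c=pickle.load(open('pics/w2.pkl','rb'))
print('cap',px(c,322,218,z=174),px(c,322,218))
P=[px(c,*p,z=80)[:2].round(1) for p in((285,155),(361,155),(360,232),(286,233))]; print(P,np.mean(P,0),np.degrees(np.arctan2(*(P[1]-P[0])[::-1])),np.degrees(np.arctan2(*(P[2]-P[3])[::-1])))
I=cv2.resize(c['image'][140:240,270:375],None,fx=5,fy=5,interpolation=cv2.INTER_CUBIC)
I=cv2.convertScaleAbs(I,alpha=2.2); cv2.imwrite('pics/w2c.png',I)
E
```

```text
cap [ 475.81311725 -322.92718237  174.        ] [ 475.84628899 -322.91182002  174.13664649]
[array([ 497.2, -273.1]), array([ 528.3, -342.3]), array([ 455.5, -376.6]), array([ 422.3, -305.3])] [ 475.825 -324.325] -65.799802383277 -65.03151680108175
```

View pics/w2c.png

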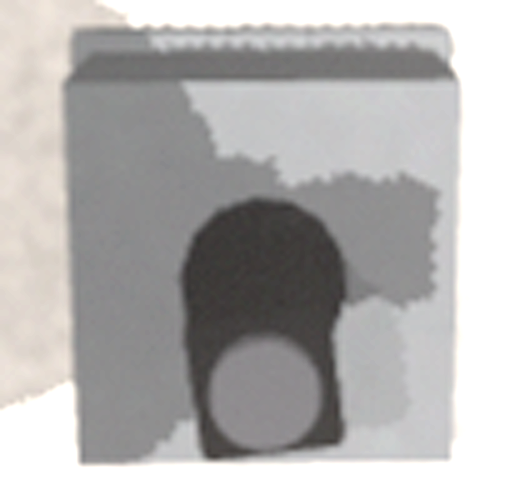

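The grip square's lower edge, crop (207,458)→(342,443), is turned about 6° CCW relative to the jaws. I'll grasp at yaw −60°.

```bash
python3 - <<'E'
from h import *
R=down(np.radians(-59.8)); xy=[475.8,-323.4]
movep(np.array([*xy,250.]),R)
print(movel(np.array([*xy,116.]),max_speed=120,guard=15)); clamp()
s=read_state(); print(s['finger_gap'],s['eef_pos'],s['ft_force'],s['time'])
movel(np.array([*xy,300.]),max_speed=120)
s=read_state(); print(s['finger_gap'],s['eef_pos'],s['ft_force'],s['time'])
c=snap('side','side3'); cv2.imwrite('pics/side3c.png',cv2.resize(c['image'][200:480,200:460],None,fx=2.1,fy=2.1))
# plan press: scan yaw
for a in np.arange(0,4,.25):
    q=inverse_kinematics(np.array([585.5,-19.2,55])+N*93,face_rot(a))
    q2=inverse_kinematics(np.array([585.5,-19.2,55])+N*150,face_rot(a))
    print(a,None if q is None else np.round(q,2),None if q2 is None else np.round(q2,2))
print(np.round(s['qpos'],2))
E
```

```text
False
23.86353679721776 [ 475.88921964 -323.4075141   116.20289705] [-0.30018723  0.91239898  5.53180173] 14.1083
23.620026730025643 [ 475.62785638 -323.27331714  299.42960555] [-0.17790137 -0.41410079 -1.46747513] 15.7917
0.0 [ 0.52  0.47 -0.67  2.21  1.15  0.24 -0.94] [-0.19  0.28  0.21  2.26 -0.66  0.23  0.81]
0.25 [ 0.52  0.47 -0.67  2.21  1.15  0.24 -0.54] [-0.14  0.28  0.16  2.26 -0.59  0.22  1.14]
0.5 [ 0.52  0.47 -0.67  2.21  1.15  0.24 -0.15] [-0.04  0.27  0.04  2.25 -0.44  0.21  1.38]
0.75 [ 0.52  0.47 -0.67  2.21  1.15  0.24  0.24] [ 0.12  0.27 -0.14  2.24 -0.17  0.2   1.51]
1.0 [ 0.52  0.47 -0.67  2.21  1.15  0.24  0.63] [ 0.19  0.28 -0.23  2.24 -0.05  0.2   1.78]
1.25 [ 0.52  0.47 -0.67  2.21  1.15  0.24  1.03] [ 0.71  0.37 -0.87  2.22  0.79  0.32  1.38]
1.5 [ 0.67  0.53 -0.87  2.21  1.27  0.35  1.33] [ 0.98  0.55 -1.27  2.21  1.13  0.55  1.48]
1.75 [ 0.92  0.75 -1.28  2.2   1.42  0.67  1.66] [-0.66  0.38  0.82  2.28 -1.21  0.41 -2.19]
2.0 [ 0.92  0.75 -1.28  2.2   1.42  0.67  2.05] [-0.58  0.35  0.72  2.27 -1.14  0.36 -1.86]
2.25 [ 0.92  0.75 -1.28  2.2   1.42  0.67  2.44] [-0.5   0.32  0.61  2.27 -1.05  0.32 -1.55]
2.5 [-0.18  0.42  0.2   2.25 -1.25  0.16 -0.97] [-0.42  0.31  0.51  2.27 -0.97  0.29 -1.25]
2.75 [-0.18  0.42  0.2   2.25 -1.25  0.16 -0.58] [-0.36  0.3   0.42  2.27 -0.89  0.27 -0.93]
3.0 [ 0.41  0.45 -0.53  2.22  1.03  0.18 -2.4 ] [-0.31  0.29  0.37  2.26 -0.84  0.26 -0.59]
3.25 [ 0.52  0.47 -0.67  2.21  1.15  0.24 -2.12] [-0.3   0.29  0.36  2.26 -0.82  0.25 -0.21]
3.5 [ 0.52  0.47 -0.67  2.21  1.15  0.24 -1.72] [-0.3   0.29  0.35  2.26 -0.82  0.25  0.18]
3.75 [ 0.52  0.47 -0.67  2.21  1.15  0.24 -1.33] [-0.24  0.28  0.28  2.26 -0.74  0.24  0.5 ]
[ 0.06  0.43  0.61  1.67 -0.27  1.12 -0.29]
```

View pics/side3c.png

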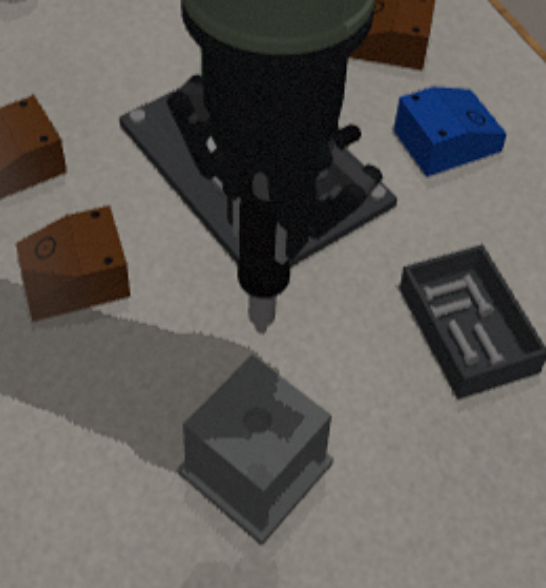

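```bash
python3 - <<'E'
from h import *
D=np.array([585.5,-19.2,55])
for a in(1.25,1.375,1.5):
    try: movep(D+N*160,face_rot(a)); break
    except PlanningError as e: print(a,e)
s=read_state(); print(a,np.round(s['qpos'],2),s['time'])
try:
    print(movel(D+N*109,max_speed=60,guard=6))
except PlanningError as e: print('line',e)
s=read_state(); print(np.round(s['qpos'],2),s['eef_pos']-(D+N*109),(face_rot(a).T@s['tool_rot']).round(3)[:,2],s['ft_force'],s['time'])
w=snap('wrist','w3'); c=snap('side','side4'); t=snap('top','top4')
rz=lambda i,s:cv2.resize(i,s,interpolation=cv2.INTER_CUBIC)
M=np.zeros((600,800,3),np.uint8)
M[:300,:400]=rz(w['image'],(400,300)); M[:300,400:]=rz(c['image'][220:310,280:400],(400,300)); M[300:,:400]=rz(t['image'][210:300,260:380],(400,300)); M[300:,400:]=rz(w['image'][200:440,160:480],(400,300))
cv2.imwrite('pics/m4.png',cv2.convertScaleAbs(M,alpha=1.5))
E
```

```text
1.25 [ 0.87  0.41 -1.07  2.21  0.89  0.4   1.29] 17.75
False
[ 0.67  0.48 -0.85  2.21  1.14  0.33  1.06] [0.01269773 0.01618575 0.18159327] [-0.  0.  1.] [ 0.87840624  0.09501736 -2.2458295 ] 18.75
```

View pics/m4.png

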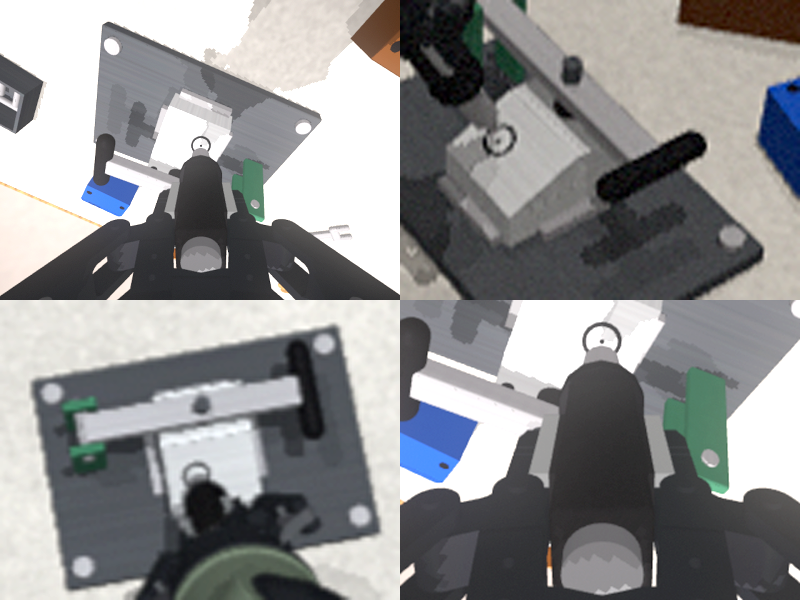

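```bash
python3 - <<'E'
from h import *
w=pickle.load(open('pics/w3.pkl','rb'));c=pickle.load(open('pics/side4.pkl','rb'))
rz=lambda i,s:cv2.convertScaleAbs(cv2.resize(i,s,interpolation=cv2.INTER_CUBIC),alpha=1.1)
M=np.hstack([rz(w['image'][205:265,290:350],(400,400)),rz(c['image'][235:285,285:335],(400,400))])
cv2.imwrite('pics/m5.png',M)
D=np.array([585.5,-19.2,55])
def proj(c,p):
    q=np.linalg.inv(c['cam_to_world'])@np.r_[p,1]; return np.array([c['cx']-c['fx']*q[0]/q[2],c['cy']+c['fy']*q[1]/q[2]])
pw=lambda p:(proj(w,p)-[290,205]+.5)*400/60-.5
ps=lambda p:(proj(c,p)-[285,235]+.5)*8-.5+[400,0]
for k,p in dict(dot=D,tip=D+10*N,nose=D+28*N,dx=D+RF@[1,0,.466],dy=D+RF@[0,1,0]).items(): print(k,pw(p).round(1),ps(p).round(1))
E
```

```text
dot [212.8 185.4] [594.3 208.9]
tip [212.9 215.1] [580.7 191.5]
nose [213.  274.4] [555.8 159.5]
dx [208.7 195. ] [597.5 206.1]
dy [221.9 189. ] [592.1 206.6]
```

View pics/m5.png

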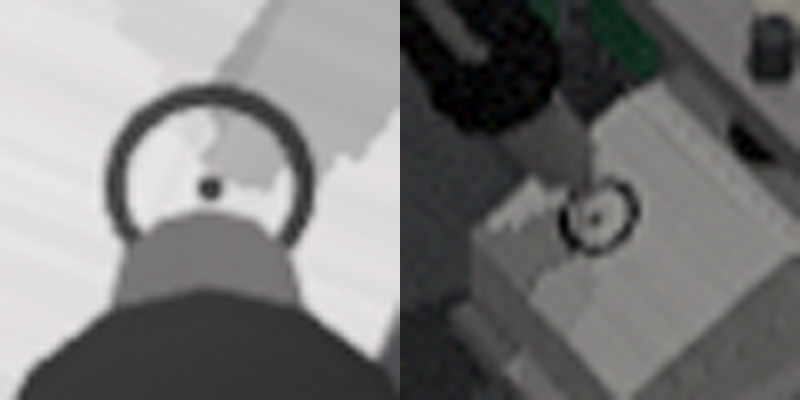

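```bash
python3 - <<'E'
from h import *
w=pickle.load(open('pics/w3.pkl','rb'));c=pickle.load(open('pics/side4.pkl','rb'))
D=np.array([585.5,-19.2,55])
def proj(c,p):
    q=np.linalg.inv(c['cam_to_world'])@np.r_[p,1]; return np.array([c['cx']-c['fx']*q[0]/q[2],c['cy']+c['fy']*q[1]/q[2]])
R=face_rot(0)
for off in(0,):
    rim=np.array([(proj(w,D+28*N+9*(R[:,0]*np.cos(a)+R[:,1]*np.sin(a)))-[290,205]+.5)*400/60-.5 for a in np.linspace(0,6.28,100)])
    print('wrist rim',rim.min(0),rim.max(0))
    col=np.array([(proj(w,D+73*N+17*(R[:,0]*np.cos(a)+R[:,1]*np.sin(a)))-[290,205]+.5)*400/60-.5 for a in np.linspace(0,6.28,100)])
    print('collar rim',col.min(0),col.max(0))
    rim=np.array([(proj(c,D+28*N+9*(R[:,0]*np.cos(a)+R[:,1]*np.sin(a)))-[285,235]+.5)*8-.5+[400,0] for a in np.linspace(0,6.28,100)])
    print('side rim',rim.min(0),rim.max(0))
# dot from wrist measured
d,o=ray(w,290+210.5*.15-.5,205+188.5*.15-.5); t=((D-o)@N)/(d@N); print('dot wrist',o+d*t, 'depth',px(w,321,233))
E
```

```text
wrist rim [114.84088724 180.49411725] [311.12849743 366.21868931]
collar rim [-13.41304012 254.14559736] [439.9054025  672.81923163]
side rim [522.53612562 127.85520673] [589.2119322  191.32419576]
dot wrist [585.85593636 -19.29881518  55.1545348 ] depth [586.44613218 -19.09131219  54.6851489 ]
```

```bash
cat > fit.py <<'E'
from h import *
from scipy.optimize import least_squares
D=np.array([585.5,-19.2,55]); F=face_rot(0); F=np.c_[F[:,0],np.cross(N,F[:,0]),N] # face frame x up slope
def cloud(c):
    v,u=np.mgrid[0:480,0:640]; z=c['range_z']; m=z>0
    p=np.stack([(u-c['cx'])/c['fx'],-(v-c['cy'])/c['fy'],-np.ones_like(z)],-1)*z[...,None]
    T=np.array(c['cam_to_world']); return (p[m]@T[:3,:3].T+T[:3,3]-D)@F
def run(tag,gap):
    c=pickle.load(open(f'pics/{tag}.pkl','rb')); P=cloud(c); r=np.hypot(P[:,0],P[:,1])
    g=18+gap
    pl=P[(r<9)&(P[:,2]>3)&(P[:,2]<g-2)]
    print(tag,'plunger',len(pl),pl.mean(0).round(1) if len(pl) else '')
    Q=P[(r<15)&(P[:,2]>g+4)&(P[:,2]<g+42)]
    f=lambda x:np.hypot(Q[:,0]-x[0]-x[2]*(Q[:,2]-g),Q[:,1]-x[1]-x[3]*(Q[:,2]-g))-9
    if len(Q)>10:
        s=least_squares(f,[0,0,0,0],loss='soft_l1'); s2=least_squares(lambda x:f([*x,0,0]),[0,0],loss='soft_l1')
        print(' nose',len(Q),'xy at end, tilt',s.x.round(3),'no tilt',s2.x.round(2),'rms',np.std(s.fun).round(2),'zmin',Q[:,2].min().round(1))
    fc=P[(np.hypot(P[:,0],P[:,1])<13)&(abs(P[:,2])<3)]
    print(' face n',len(fc),'median z',np.median(fc[:,2]).round(2))
if __name__=='__main__':
    for t in('w3','side4','top4'): run(t,10)
E
python3 fit.py
```

```text
w3 plunger 0 
 nose 248 xy at end, tilt [ 2.489e+00  1.230e-01 -1.000e-03  4.000e-03] no tilt [2.48 0.17] rms 0.2 zmin 32.0
 face n 806 median z -0.82
side4 plunger 11 [ 0.7 -4.5 14.8]
 nose 72 xy at end, tilt [ 0.278 -1.504  0.018 -0.014] no tilt [ 0.61 -1.78] rms 0.96 zmin 32.5
 face n 72 median z -0.66
top4 plunger 1 [3.2 7.1 5.7]
 nose 11 xy at end, tilt [ 1.407  1.936  0.028 -0.141] no tilt [1.77 0.63] rms 0.56 zmin 33.0
 face n 30 median z -0.16
```

Relative to the dot, both the wrist and side views put the probe axis about 2 mm upslope and 0.6 mm toward +y. I'll correct that at hover, re-fit, then press in steps and average the force.

```bash
cat > press.py <<'E'
from fit import *
D2=D+F@[-2.0,-.6,0]
def favg(n=25):
    v=[]
    for _ in range(n): wait(.02); v.append(read_state()['ft_force']@N)
    return np.mean(v),np.std(v)/n**.5
E
python3 - <<'E'
from press import *
a=1.25
movel(D2+N*(99+8),max_speed=30); snap('wrist','w6'); run('w6',8)
for g in(8,4,2,-1,-3):
    hit=movel(D2+N*(99+g),max_speed=15,guard=8); s=read_state()
    print(g,hit,np.round(favg(),2),((s['eef_pos']-D2)@N-99).round(2),s['time'])
    if hit: break
E
```

```text
w6 plunger 0 
 nose 247 xy at end, tilt [ 0.19  -0.522  0.003 -0.002] no tilt [ 0.23 -0.55] rms 0.22 zmin 30.0
 face n 690 median z -0.82
8 False [-1.46  0.07] 8.03 19.45
4 False [-1.56  0.08] 3.89 20.2833
2 False [-1.46  0.11] 1.9 20.9833
-1 False [-0.55  0.11] -1.09 21.75
-3 False [0.23 0.11] -3.09 22.45
```

```bash
python3 - <<'E'
from press import *
movel(D2+N*(99-5.7),max_speed=12,guard=8); s=read_state()
print(np.round(favg(60),2),((s['eef_pos']-D2)@N-99).round(2))
w=snap('wrist','w7'); c=snap('side','side7'); run('w7',-5.7); run('side7',-5.7)
s=read_state(); print(s['finger_gap'],(F.T@s['tool_rot'])[:,2].round(4),s['time'],abs(s['qvel']).max())
rz=lambda i,s:cv2.convertScaleAbs(cv2.resize(i,s,interpolation=cv2.INTER_CUBIC),alpha=1.3)
cv2.imwrite('pics/m7.png',np.hstack([rz(w['image'][185:285,270:370],(400,400)),rz(c['image'][210:310,270:370],(400,400))]))
E
```

```text
[0.91 0.07] -5.78
w7 plunger 0 
 nose 244 xy at end, tilt [ 0.408 -0.476 -0.001  0.006] no tilt [ 0.39 -0.41] rms 0.21 zmin 16.4
 face n 588 median z -0.81
side7 plunger 3 [-0.5 -5.9  5.6]
 nose 71 xy at end, tilt [-0.82  -2.428 -0.016  0.013] no tilt [-1.09 -2.19] rms 0.96 zmin 16.5
 face n 47 median z -1.09
23.24248977280965 [-0. -0. -1.] 24.3417 0.0012850055499123113
```

View pics/m7.png

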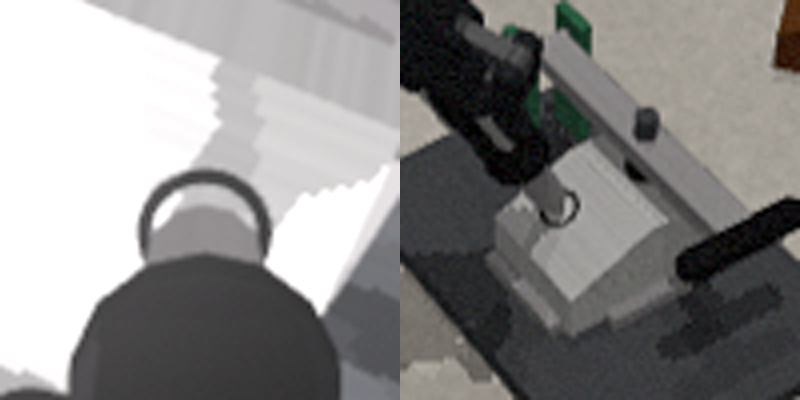

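The push is 2.40 N, which is half plunger travel. The probe axis is within about 0.5 mm of the dot in both views, square to the face, with the bar still down. Handing in.

```bash
python3 -c "
from workcell import *
finish_job()"
```

```text
the job is handed in; nothing more can be done
```

The job is done and handed in at about 24 s of the 56 s limit, with the arm still holding the probe on the mark.

- **Clamp:** I swung the bar down by its handle until it stopped firmly on the block. The tool was then within 1 mm of the position expected for a closed clamp. The bar is level in the last picture, and the block is still between its ribs.
- **Probe:** I drew it straight up out of the holder and set it square to the sloped face. A first check at hover showed it about 2 mm upslope of the dot, so I corrected that before pressing.
- **Last checks:**
  - The push averaged 2.40 N, which matches half plunger travel.
  - The probe was within 0.01 rad of square by the wrist-camera fit.
  - Its axis was within about 0.5 mm of the dot in both the wrist and side views.
  - The arm was still.
- **Disagreements:**
  - The side camera was off by 2–3 mm in absolute position, so I used its positions only relative to the dot.
  - The depth readings put the face about 0.8–1.1 mm lower than the nominal height, but the force steps showed contact close to nominal, so I relied on the force.
  - The plunger tip itself was hidden from the cameras, so its position comes from the fitted nose axis.

I did not go near the bottle, wrench or tray.

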